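# Alternating bracket pile and next blank in the die

## Task

Pile both finished brackets on the one that lies on the plywood board, each leg squarely over the leg below and each foot pointing the opposite way from the one beneath, so that the pile lies flat and balanced. Also lay the plain copper blank in the die's matching L-shaped recess, fully down. Leave the first bracket, the coil and the jar where they are.

Things in the scene. Friction and masses are not known exactly. Their poses are not given: they have to be found in the camera images.
- first_leg (a point): First bracket, lying on the plywood board: flat L, 12 mm thick, long leg 140 x 36 mm; at one end a foot 36 mm wide sticks out sideways 44 mm beyond the leg's edge (80 mm overall). This point: middle of the long leg (not of the whole L), half-way up, 6 mm above the underside. x along the leg away from the foot, y to the side where the foot sticks out, z up. Bare aluminium, boss up.
- first_foot (a point): On the first bracket: the middle of the sticking-out part of its foot, half-way up: 52 mm along -x and 42 mm along +y from its leg's point; same axes. Every finished bracket has here a dark round boss 22 mm across, standing 7 mm above its top (one laid on it facing the same way would rock); undersides are flat. The board below is fixed, 200 x 190 x 18 mm.
- bracket_a_leg (a point): A finished bracket, aluminium, lying flat on the bench, boss up. Same shape as the first bracket: this point is the middle of its long leg, half-way up (6 mm above the underside); x along the leg away from the foot, y to the foot's side, z up. About 0.2 kg, centre of mass 12 mm to the foot's end and 10 mm to its side from here.
- bracket_a_foot (a point): On that bracket: the middle of the sticking-out part of its foot, half-way up: 52 mm along -x and 42 mm along +y from its leg's point; same axes.
- bracket_b_leg (a point): The other finished bracket, identical and interchangeable, lying flat on the bench, boss up. Same shape as the first bracket: this point is the middle of its long leg, half-way up (6 mm above the underside); x along the leg away from the foot, y to the foot's side, z up. 
- bracket_b_foot (a point): On that bracket: the middle of the sticking-out part of its foot, half-way up: 52 mm along -x and 42 mm along +y from its leg's point; same axes.
- blank_leg (a point): The blank: copper-coloured, plain, no boss, lying flat on the bench, about 0.2 kg. Same shape as the first bracket: this point is the middle of its long leg, half-way up (6 mm above the underside); x along the leg away from the foot, y to the foot's side, z up. 
- blank_foot (a point): On the blank: the middle of the sticking-out part of its foot, half-way up: 52 mm along -x and 42 mm along +y from its leg's point; same axes.
- die_recess (a point): Die: fixed blue block 190 x 135 x 20 mm topped by a dark steel frame 8 mm high round an L-shaped recess: the blank's outline plus 3 mm all round, 8 mm deep. Point: on its pale floor (20 mm above the bench) below where the middle of the blank's leg belongs; axes as on the blank. Frame open for fingers on both sides of the leg, from x -23 to +27 mm. Two stubs at its +y corners rise 22 mm more.
- coil_c (a point): Bystander: flat coil of steel strip, a ring 120 mm across and 24 mm high, lying on the bench; its centre, half-way up.
- jar_c (a point): Bystander: closed greenish jar, 60 mm across and 70 mm high; its centre, half-way up.
Not all that is in view belongs to the job. What is shaped like the part that bears first_leg but green is not meant. There is more than one size of the part that bears die_recess; the job needs the larger.

How it is judged:
On the way, in this order (a step that is already met when the one before it is completed fails the run):
1. one finished bracket lies on the first, leg over leg, foot the opposite way (((x of bracket_a_leg in the frame of first_leg between -0.012 and 0.012 m and y of bracket_a_leg in the frame of first_leg between -0.01 and 0.01 m and z of bracket_a_leg in the frame of first_leg between 0.008 and 0.016 m and x of bracket_a_foot in the frame of first_leg between 0.034 and 0.07 m and y of bracket_a_foot in the frame of first_leg between -0.06 and -0.024 m and angle between bracket_a_leg's own z axis and vertical below 0.07 rad) or (x of bracket_b_leg in the frame of first_leg between -0.012 and 0.012 m and y of bracket_b_leg in the frame of first_leg between -0.01 and 0.01 m and z of bracket_b_leg in the frame of first_leg between 0.008 and 0.016 m and x of bracket_b_foot in the frame of first_leg between 0.034 and 0.07 m and y of bracket_b_foot in the frame of first_leg between -0.06 and -0.024 m and angle between bracket_b_leg's own z axis and vertical below 0.07 rad))), for 0.2 s.
2. the other finished bracket lies on top of that, turned back the other way ((((x of bracket_a_leg in the frame of first_leg between -0.012 and 0.012 m and y of bracket_a_leg in the frame of first_leg between -0.01 and 0.01 m and z of bracket_a_leg in the frame of first_leg between 0.008 and 0.016 m and x of bracket_a_foot in the frame of first_leg between 0.034 and 0.07 m and y of bracket_a_foot in the frame of first_leg between -0.06 and -0.024 m and angle between bracket_a_leg's own z axis and vertical below 0.07 rad) and (x of bracket_b_leg in the frame of first_leg between -0.012 and 0.012 m and y of bracket_b_leg in the frame of first_leg between -0.01 and 0.01 m and z of bracket_b_leg in the frame of first_leg between 0.02 and 0.028 m and x of bracket_b_foot in the frame of first_leg between -0.07 and -0.034 m and y of bracket_b_foot in the frame of first_leg between 0.024 and 0.06 m and angle between bracket_b_leg's own z axis and vertical below 0.07 rad)) or ((x of bracket_b_leg in the frame of first_leg between -0.012 and 0.012 m and y of bracket_b_leg in the frame of first_leg between -0.01 and 0.01 m and z of bracket_b_leg in the frame of first_leg between 0.008 and 0.016 m and x of bracket_b_foot in the frame of first_leg between 0.034 and 0.07 m and y of bracket_b_foot in the frame of first_leg between -0.06 and -0.024 m and angle between bracket_b_leg's own z axis and vertical below 0.07 rad) and (x of bracket_a_leg in the frame of first_leg between -0.012 and 0.012 m and y of bracket_a_leg in the frame of first_leg between -0.01 and 0.01 m and z of bracket_a_leg in the frame of first_leg between 0.02 and 0.028 m and x of bracket_a_foot in the frame of first_leg between -0.07 and -0.034 m and y of bracket_a_foot in the frame of first_leg between 0.024 and 0.06 m and angle between bracket_a_leg's own z axis and vertical below 0.07 rad)))), for 0.2 s.
At the end, for the whole second after the job is handed in: Both brackets flat over the first (within 12 mm along, 10 mm across its leg, 4 mm in height, 4 degrees), feet within 18 mm: the second layer's foot opposite, the third's like the first's. Blank flat on the recess floor (within 3 mm, 3 degrees). First bracket moved under 20 mm ((((x of bracket_a_leg in the frame of first_leg between -0.012 and 0.012 m and y of bracket_a_leg in the frame of first_leg between -0.01 and 0.01 m and z of bracket_a_leg in the frame of first_leg between 0.008 and 0.016 m and x of bracket_a_foot in the frame of first_leg between 0.034 and 0.07 m and y of bracket_a_foot in the frame of first_leg between -0.06 and -0.024 m and angle between bracket_a_leg's own z axis and vertical below 0.07 rad) and (x of bracket_b_leg in the frame of first_leg between -0.012 and 0.012 m and y of bracket_b_leg in the frame of first_leg between -0.01 and 0.01 m and z of bracket_b_leg in the frame of first_leg between 0.02 and 0.028 m and x of bracket_b_foot in the frame of first_leg between -0.07 and -0.034 m and y of bracket_b_foot in the frame of first_leg between 0.024 and 0.06 m and angle between bracket_b_leg's own z axis and vertical below 0.07 rad)) or ((x of bracket_b_leg in the frame of first_leg between -0.012 and 0.012 m and y of bracket_b_leg in the frame of first_leg between -0.01 and 0.01 m and z of bracket_b_leg in the frame of first_leg between 0.008 and 0.016 m and x of bracket_b_foot in the frame of first_leg between 0.034 and 0.07 m and y of bracket_b_foot in the frame of first_leg between -0.06 and -0.024 m and angle between bracket_b_leg's own z axis and vertical below 0.07 rad) and (x of bracket_a_leg in the frame of first_leg between -0.012 and 0.012 m and y of bracket_a_leg in the frame of first_leg between -0.01 and 0.01 m and z of bracket_a_leg in the frame of first_leg between 0.02 and 0.028 m and x of bracket_a_foot in the frame of first_leg between -0.07 and -0.034 m and y of bracket_a_foot in the frame of first_leg between 0.024 and 0.06 m and angle between bracket_a_leg's own z axis and vertical below 0.07 rad))) and z of blank_leg in the frame of die_recess between 0.003 and 0.009 m and horizontal distance between blank_leg and die_recess below 0.008 m and angle between blank_leg's own z axis and vertical below 0.05 rad and x of blank_foot in the frame of die_recess between -0.062 and -0.042 m and y of blank_foot in the frame of die_recess between 0.032 and 0.052 m and distance of first_leg from where it was at the start of the episode below 0.02 m); the robot touches nothing.
It fails at once if the coil or the jar was moved by more than 20 mm (distance of any of coil_c, jar_c from where it was at the start of the episode above 0.02 m).
It fails at once if the first bracket was moved by more than 20 mm (distance of first_leg from where it was at the start of the episode above 0.02 m).
It also fails if it takes over 72 s, if anything falls off the work surface, if the arm or the gripper's body presses on something with over 40 N, if the wrist force passes 120 N, or if a joint passes its speed limit or range.

## Robot

A 6-joint arm with a two-finger parallel gripper is mounted at the origin on the work surface. World frame = base frame: x ahead of the robot, y to its left, z up, the work surface at z = 0. Lengths are in m, angles in rad, forces in N, time in s.
With the tool pointing down it reaches from about 0.375 to 0.975 m from the base axis. Payload 3.8 kg.
Tool frame: the origin (TCP) lies midway between the tips of the shut fingers; the grasp point (between the pads) lies 19 mm behind it (bot.grip_point_offset is the z of the grasp point in the tool frame, in m); z points along the fingers, y is the line along which they close (so a half turn about z gives the same grasp; the last joint's range is limited). The gripper opens to 85 mm and grips with 20 to 120 N. Pads are 22 mm wide; open, the fingers measure 114 mm over their backs; the gripper's body (76 mm by 85 mm) begins 54 mm behind the grasp point. The pads swing forward as they close: fully open they stand 13 mm farther back than shut.
Start: joints at [1.128, 0.264, 1.604, -0, 1.274, -0.037], TCP at [0.266, 0.62, 0.231] pointing down, gripper open.
Joint ranges: [-2.63, 2.63], [-0.94, 2.18], [0.31, 2.57], [-1.31, 4.45], [0, 2.66], [-2.55, 2.55]. Speed limits (rad/s): [2.57, 2.57, 3.14, 3.14, 3.14, 3.14].

## Interface

Orientations are given as a rotation vector (axis times angle).
In Python, from workcell import sensors, optics, order, bot gives the robot as it stands.
- The arm moves only by the tool play_rows, never from a script. Its argument "commands" is a list of rows, each a list of 6 numbers: the shift along the tool's x, y, z in cm, then the turn, a rotation vector about the tool's x, y, z in rad. In form: [[dx, dy, dz, wx, wy, wz], ...]. A call has 1 to 5 rows; each row shifts and turns the commanded pose from where the row before left it, along the tool's axes as they then stand; what a row does not reach is not made up. A row lasts 1/12 s, in which the tool goes at most 41.7 mm and 7.16 degrees, less where a joint would pass 70% of its speed; a pose out of reach is approached as far as the arm can. A call with a gripper value outside its range is refused whole. "grip" is the closure, from 0 (fully open) to 1 (shut), set as the call begins (left out, the last holds). The fingers move at their own pace and stop on an object; "force" is the grip in N (left out, the last holds). Time passes only in rows, so rows that do not move let the fingers close. It gives the time, the measured TCP pose, the force, the opening and the grip force at its end, in the units of the state.
- sensors.read_state(): the state, without advancing time (a new reading comes with each control period).
- optics.read_camera(name): name is "scene" or "top" or "wrist"; returns the picture (480x640x3 uint8, red, green, blue); there is no depth.
- optics.camera_info(name): a dict with "mtx" (3x3 intrinsics, pixels), "R" (3x3) and "t" (3): a world point X has camera coordinates R X + t. Camera axes: x right, y down, z forward; pixel columns grow to the right and rows downward; lengths in m; the calibration is good to about 2 mm. A picture is of the moment at which its call begins: read the wrist's pose just before it. camera_info takes no time and is no camera call; for the wrist camera it gives the pose at the moment of the call.
- order.finish_job(): hands the job in; it is judged then, once.
The state is a dict: "time": time; "q": joint angles; "joint_vel": joint speeds; "joint_torque": joint torques, N m; "tool_pos": TCP position; "tcp_rot": TCP orientation; "wrist_force": force on the tool from outside, world axes, zero at the start; "torque": the same for the moment, N m; "width": opening from 0.0 (shut) to 1.0 (fully open); "grip_force": force on a finger pad.
Only numpy, scipy, OpenCV 4.12 (cv2) and the standard library are available. Lean on these libraries where they do the work, as an engineer would, in place of code of your own. Each camera call takes 0.05 s, during which the arm holds its last target. There are 200 camera calls.

## Working session

There is one attempt and no reset: what is moved stays moved. The work goes in short steps, Python scripts to look and compute and a tool call to move; the robot and the scene stay as the last step left them, time stands still between calls to the robot, and variables do not carry over. Pictures are saved under pics/ and viewed, at most 10 in all, crops included, and the job is handed in when it is done.

Besides the shell and the picture viewer there is one more tool, called after "Call:" by a JSON object that holds its "api" and its "payload". play_rows: Moves the arm, as the interface text tells. Its arguments: {"type":"object","properties":{"commands":{"type":"array","items":{"type":"array","items":{"type":"number"}}},"grip":{"type":"number"},"force":{"type":"number"}},"required":["commands"]}

```bash
mkdir -p pics; python3 - <<'E'
from workcell import sensors, optics, order, bot
import cv2, numpy as np
for n in ["top","scene"]:
    im=optics.read_camera(n); cv2.imwrite(f"pics/{n}0.png",im[:,:,::-1])
    c=optics.camera_info(n); print(n,c["mtx"].tolist(),np.round(c["R"],3).tolist(),c["t"])
s=sensors.read_state(); print(s); print(bot.grip_point_offset)
E
```

```text
top [[487.2822007801636, 0.0, 325.7173531633222], [0.0, 487.2822007801636, 235.92143173108846], [0.0, 0.0, 1.0]] [[0.02, -1.0, 0.013], [-0.992, -0.021, -0.128], [0.129, -0.011, -0.992]] [-0.00242457  0.45811979  1.04316849]
scene [[573.894701146436, 0.0, 321.3653243870203], [0.0, 573.894701146436, 228.7810060835262], [0.0, 0.0, 1.0]] [[0.406, 0.914, -0.004], [0.599, -0.269, -0.755], [-0.69, 0.305, -0.656]] [-0.2062328  -0.24309324  1.51891704]
{'time': 0.1, 'q': array([ 1.12811432e+00,  2.64692400e-01,  1.60522877e+00, -5.69024478e-06,
        1.27372984e+00, -3.69213768e-02]), 'joint_vel': array([-1.77710468e-03, -2.46196229e-03, -4.33430605e-03,  5.15517618e-04,
       -9.13580418e-04,  6.90944175e-05]), 'joint_torque': array([-1.80449988e-04, -5.16712940e+01, -3.68588018e+01, -5.55506301e-05,
        6.19069469e-03, -3.98096711e-05]), 'tool_pos': array([0.26616606, 0.61958303, 0.2300814 ]), 'tcp_rot': array([-0.63290359, -3.07668479,  0.00314228]), 'wrist_force': array([-0.25763161, -0.21401787,  0.04862381]), 'torque': array([-0.0429915 , -0.00086608, -0.02108518]), 'grip_force': 0.0, 'width': 0.9995843148721674}
-0.0187
```

View pics/top0.png

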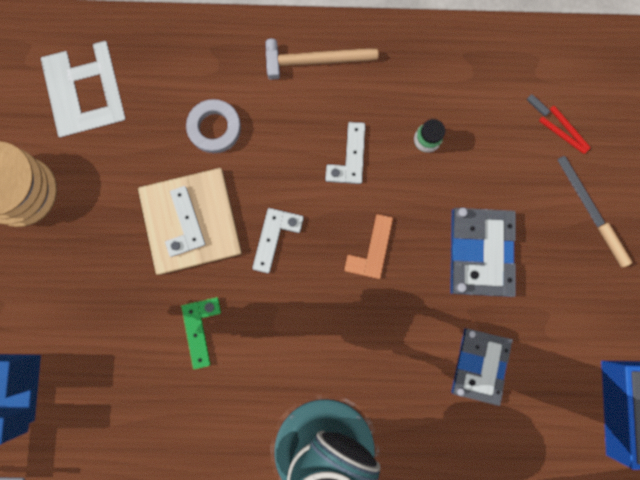

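View pics/scene0.png

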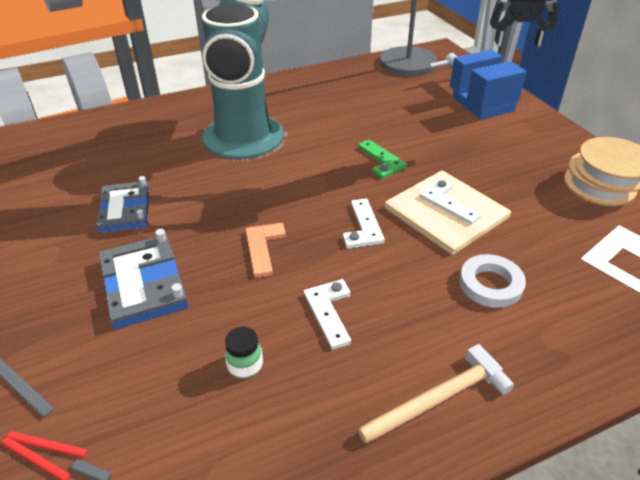

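```bash
cat > h.py <<'E'
from workcell import sensors, optics, order, bot
import cv2, numpy as np
from scipy.optimize import minimize
from scipy.spatial.transform import Rotation as Ro
LEG=np.array([[-70,-18],[70,-18],[70,18],[-70,18]])/1e3
FOOT=np.array([[-70,-18],[-34,-18],[-34,62],[-70,62]])/1e3
def proj(c,P):
    p=(c["R"]@np.asarray(P).T).T+c["t"]; p=p@c["mtx"].T; return p[:,:2]/p[:,2:]
def pix2w(c,uv,z):
    d=c["R"].T@np.linalg.solve(c["mtx"],[*uv,1]); o=-c["R"].T@c["t"]; return o+d*(z-o[2])/d[2]
def pts(P,x,z,grow=0):
    ca,sa=np.cos(x[2]),np.sin(x[2]); P=P+grow*np.sign(P-P.mean(0))
    return np.c_[P@np.array([[ca,sa],[-sa,ca]])+x[:2],np.full(len(P),z)]
def fit(c,mask,x0,z0,z1,grow=0,S=6):
    """mask: bool image; prism between z0,z1. returns x,y,yaw, IoU"""
    ys,xs=np.nonzero(mask); a=np.array([xs.min()-15,ys.min()-15]); w=np.array([xs.max()+15,ys.max()+15])-a
    M=cv2.resize(mask[max(a[1],0):a[1]+w[1],max(a[0],0):a[0]+w[0]].astype(np.uint8)*255,None,fx=S,fy=S,interpolation=cv2.INTER_LINEAR)>127
    a=np.maximum(a,0)
    def f(x):
        R=np.zeros(M.shape,np.uint8)
        for P in (LEG,FOOT):
            q=np.vstack([proj(c,pts(P,x,z,grow)) for z in (z0,z1)])
            q=((q-a+.5)*S-.5)*16
            cv2.fillPoly(R,[cv2.convexHull(q.astype(np.float32)).round().astype(np.int32)],1,shift=4)
        R=R>0; return 1-(R&M).sum()/(R|M).sum()
    best=None
    for d in np.radians([-40,-20,0,20,40]):
        s=np.array([x0[0],x0[1],x0[2]+d])
        r=minimize(f,s,method="Nelder-Mead",options=dict(initial_simplex=s+np.vstack([np.zeros(3),np.diag([.01,.01,.15])]),xatol=1e-4,fatol=1e-4))
        if best is None or r.fun<best.fun: best=r
    return best.x,1-best.fun
def blob(m,uv,close=7):
    m=cv2.morphologyEx(m.astype(np.uint8),cv2.MORPH_CLOSE,np.ones((close,close)))
    n,l,st,ce=cv2.connectedComponentsWithStats(m)
    ids=[i for i in range(1,n) if st[i,4]>200]
    i=min(ids,key=lambda i:np.hypot(*(ce[i]-uv)))
    o=l==i; 
    cs,_=cv2.findContours(o.astype(np.uint8),cv2.RETR_EXTERNAL,cv2.CHAIN_APPROX_NONE)
    r=np.zeros(m.shape,np.uint8); cv2.drawContours(r,cs,-1,1,-1); return r>0
E
python3 - <<'E'
from h import *
im=cv2.imread("pics/top0.png"); c=optics.camera_info("top")
hsv=cv2.cvtColor(im,cv2.COLOR_BGR2HSV); H,Sa,V=cv2.split(hsv)
al=(Sa<45)&(V>110); cu=(H<14)&(Sa>90)&(V>170)
# name: mask, leg centre px, foot px, z0,z1
J=dict(far=(al,(356,153),(336,173),0,.012,0),near=(al,(267,240),(293,221),0,.012,0),first=(al,(188,217),(176,245),.018,.030,0),
 blank=(cu,(380,247),(355,267),0,.012,0),recess=(al&(V>165),(494,250),(476,277),.02,.02,.003))
vis=im.copy()
for k,(m,l,f,z0,z1,g) in J.items():
    b=blob(m,l,1 if k=="recess" else 5)
    p=pix2w(c,l,z1)[:2]; q=pix2w(c,f,z1)[:2]; y=np.arctan2(*(q-p)[::-1])-np.arctan2(.042,-.052)
    x,s=fit(c,b,[*p,y],z0,z1,g); print(k,b.sum(),np.round(x,4),round(np.degrees(x[2])%360,1),"IoU",round(s,3))
    for P in(LEG,FOOT): cv2.polylines(vis,[proj(c,pts(P,x,z1,g)).round().astype(int)],1,(0,0,255),1)
cv2.imwrite("pics/fit0.png",cv2.resize(vis[110:300,130:530],None,fx=2,fy=2,interpolation=cv2.INTER_CUBIC))
for n,uv,z in(("coil",(213,126),.012),("jar",(429,138),.035)): print(n,pix2w(c,uv,z).round(3))
E
```

```text
far 1439 [ 0.6569 -0.0562 -0.0445] 357.4 IoU 0.906
near 1514 [ 0.4485  0.1356 -3.3469] 168.2 IoU 0.919
first 1502 [0.4936 0.3153 0.3647] 20.9 IoU 0.969
blank 1347 [ 0.4409 -0.1101 -0.205 ] 348.3 IoU 0.965
recess 1564 [ 0.4313 -0.367  -0.0419] 357.6 IoU 0.924
coil [0.709 0.271 0.012]
jar [ 0.685 -0.221  0.035]
```

View pics/fit0.png

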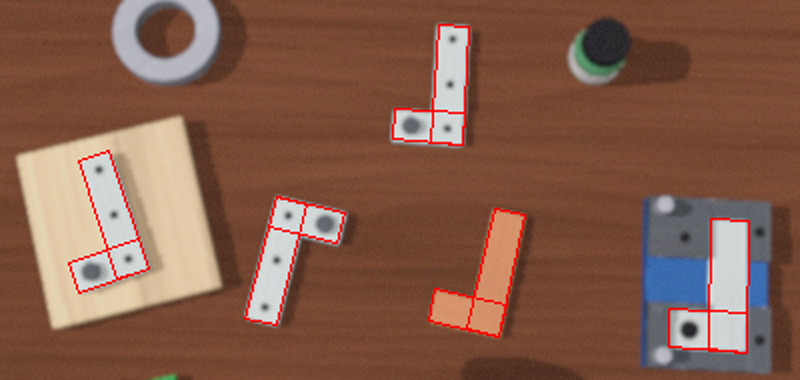

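```bash
cat >> h.py <<'E'
def cur():
    s=sensors.read_state(); R=Ro.from_rotvec(s["tcp_rot"]).as_matrix(); return s,R
def plan(xyz,yaw):
    s,R=cur(); y0=np.arctan2(R[1,0],R[0,0]); d=(yaw-y0+np.pi/2)%np.pi-np.pi/2
    Rt=Ro.from_euler("z",d).as_matrix()@R
    Rd=np.array([[np.cos(y0+d),np.sin(y0+d),0],[np.sin(y0+d),-np.cos(y0+d),0],[0,0,-1]])
    print("t",round(s["time"],2),"pos",s["tool_pos"].round(4),"yaw",round(np.degrees(y0),2),"tilt",np.degrees(np.arccos(-R[2,2])).round(2),"wz",round(-d,4),
     "| after turn dx,dy,dz cm",(Rd.T@(np.array(xyz)-s["tool_pos"])*100).round(2),"| tilt fix rv",Ro.from_matrix(Rt.T@Rd).as_rotvec().round(4))
def legpt(x,a,b=0): return np.array([x[0]+a*np.cos(x[2])-b*np.sin(x[2]),x[1]+a*np.sin(x[2])+b*np.cos(x[2])])
E
python3 - <<'E'
from h import *
n=[.4485,.1356,-3.3469]; plan([*legpt(n,-.008),.16],n[2])
E
```

```text
t 0.1 pos [0.2662 0.6196 0.2301] yaw 156.75 tilt 0.12 wz -0.2005 | after turn dx,dy,dz cm [-28.52 -43.66   7.01] | tilt fix rv [-0.0021 -0.0001  0.    ]
```

Call:
{"api": "play_rows", "payload": {"commands": [[0,0,0,0,0,-0.1],[0,0,0,0,0,-0.1],[-2.04,-3.12,0.5,0,0,0],[-2.04,-3.12,0.5,0,0,0],[-2.04,-3.12,0.5,0,0,0]], "grip": 0, "force": 60}}

```text
time: 0.52
tool_pos: [0.307, 0.5149, 0.2152]
tcp_rot: [-0.32, -3.125, 0.002]
wrist_force: [0.6, -0.6, -0.1]
width: 0.996
grip_force: 0.0
```

Call:
{"api": "play_rows", "payload": {"commands": [[-2.04,-3.12,0.5,0,0,0],[-2.04,-3.12,0.5,0,0,0],[-2.04,-3.12,0.5,0,0,0],[-2.04,-3.12,0.5,0,0,0],[-2.04,-3.12,0.5,0,0,0]]}}

```text
time: 0.93
tool_pos: [0.3751, 0.3406, 0.1906]
tcp_rot: [-0.322, -3.125, 0.001]
wrist_force: [0.4, 0.5, 0.2]
width: 1.0
grip_force: 0.0
```

Call:
{"api": "play_rows", "payload": {"commands": [[-2.04,-3.12,0.5,0,0,0],[-2.04,-3.12,0.5,0,0,0],[-2.04,-3.12,0.5,0,0,0],[-2.04,-3.12,0.5,0,0,0],[-2.04,-3.12,0.5,0,0,0]]}}

```text
time: 1.35
tool_pos: [0.4431, 0.1671, 0.1658]
tcp_rot: [-0.322, -3.125, 0.0]
wrist_force: [1.0, 0.5, 0.4]
width: 1.001
grip_force: 0.0
```

Call:
{"api": "play_rows", "payload": {"commands": [[-1.96,-3.1,0.5,0,0,0],[0,0,0,0,0,0],[0,0,0,0,0,0]]}}

```text
time: 1.6
tool_pos: [0.4559, 0.1328, 0.1606]
tcp_rot: [-0.329, -3.123, 0.0]
wrist_force: [0.6, 0.7, -0.3]
width: 0.996
grip_force: 0.0
```

```bash
python3 - <<'E'
from h import *
n=[.4485,.1356,-3.3469]; plan([*legpt(n,-.008),.16],n[2])
c=optics.camera_info("wrist"); im=optics.read_camera("wrist")[:,:,::-1].copy(); cv2.imwrite("pics/w1raw.png",im)
hsv=cv2.cvtColor(im,cv2.COLOR_BGR2HSV); H,Sa,V=cv2.split(hsv)
b=blob((Sa<50)&(V>110),proj(c,[[n[0],n[1],.012]])[0],15)
x,s=fit(c,b,n,0,.012,S=2); print(b.sum(),x.round(4),np.degrees(x[2]).round(1),s)
for xx,col in((n,(0,255,0)),(x,(0,0,255))):
  for P in(LEG,FOOT): cv2.polylines(im,[proj(c,pts(P,xx,.012)).round().astype(int)],1,col,1)
cv2.imwrite("pics/w1.png",im)
E
```

```text
t 1.6 pos [0.4559 0.1328 0.1606] yaw 167.96 tilt 0.09 wz -0.0049 | after turn dx,dy,dz cm [-0.02  0.12  0.06] | tilt fix rv [-0.0005 -0.0015  0.    ]
11596 [ 0.4498  0.1358 -3.3574] -192.4 0.9828616385634396
```

View pics/w1.png

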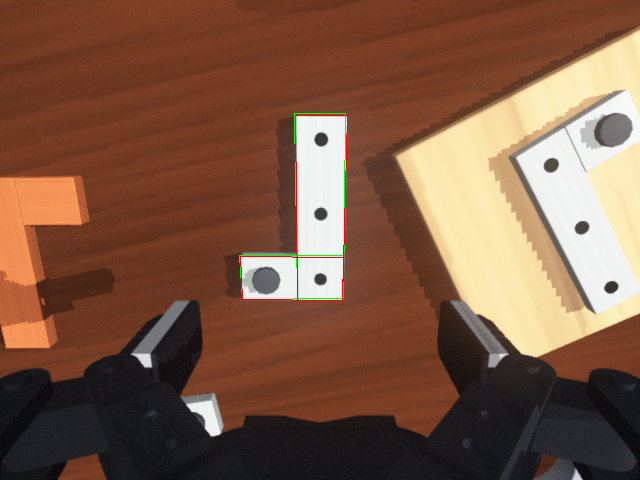

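Call:
{"api": "play_rows", "payload": {"commands": [[-0.14,0.16,4,0,0,0.006],[0,0,4,0,0,0],[0,0,4,0,0,0],[0,0,2.5,0,0,0],[0,0,1.3,0,0,0]]}}

```text
time: 2.07
tool_pos: [0.4537, 0.1369, -0.0006]
tcp_rot: [-0.328, -3.118, 0.003]
wrist_force: [0.1, -1.2, -1.1]
width: 1.002
grip_force: 0.0
```

Call:
{"api": "play_rows", "payload": {"commands": [[0,0,0,0,0,0],[0,0,0,0,0,0],[0,0,0,0,0,0],[0,0,0,0,0,0],[0,0,0,0,0,0]], "grip": 1, "force": 60}}

```text
time: 2.48
tool_pos: [0.4597, 0.1367, 0.0055]
tcp_rot: [0.331, 3.12, 0.002]
wrist_force: [-0.4, 0.1, 3.6]
width: 0.394
grip_force: 60.0
```

Call:
{"api": "play_rows", "payload": {"commands": [[0,0,0,0,0,0],[0,0,0,0,0,0],[0,0,0,0,0,0]]}}

```text
time: 2.73
tool_pos: [0.4597, 0.1367, 0.0055]
tcp_rot: [0.332, 3.12, 0.003]
wrist_force: [-1.6, 1.1, 6.9]
width: 0.394
grip_force: 60.3
```

Call:
{"api": "play_rows", "payload": {"commands": [[0,0,-1,0,0,0],[0,0,-3,0,0,-0.096],[0,0,-3,0,0,-0.096],[0,0,-3,0,0,-0.096],[0,0,-3,0,0,-0.096]]}}

```text
time: 3.15
tool_pos: [0.4573, 0.1357, 0.1354]
tcp_rot: [-0.277, 3.129, 0.0]
wrist_force: [0.8, -0.2, -1.7]
width: 0.399
grip_force: 60.4
```

Call:
{"api": "play_rows", "payload": {"commands": [[0,0,-3,0,0,-0.096],[0,0,-2,0,0,-0.096],[0,0,0,0,0,0],[0,0,0,0,0,0]]}}

```text
time: 3.48
tool_pos: [0.4587, 0.1361, 0.1853]
tcp_rot: [-0.565, 3.086, 0.0]
wrist_force: [-1.1, -0.2, -1.5]
width: 0.397
grip_force: 60.4
```

```bash
python3 - <<'E'
from h import *
f=[.4936,.3153,.3647]; plan([*legpt(f,0.0095,.12),.18],f[2]+np.pi)
plan([*legpt(f,0.0095,-.12),.18],f[2]+np.pi)
print(sensors.read_state()["width"],sensors.read_state()["q"].round(2))
E
```

```text
t 3.48 pos [0.4587 0.1361 0.1853] yaw -159.25 tilt 0.25 wz -0.0025 | after turn dx,dy,dz cm [-10.6   27.5    0.53] | tilt fix rv [-0.0006  0.0043 -0.    ]
t 3.48 pos [0.4587 0.1361 0.1853] yaw -159.25 tilt 0.25 wz -0.0025 | after turn dx,dy,dz cm [-10.6    3.5    0.53] | tilt fix rv [-0.0006  0.0043 -0.    ]
0.396716091831102 [ 0.24 -0.08  2.07 -0.    1.15 -1.7 ]
```

Call:
{"api": "play_rows", "payload": {"commands": [[-3.5,1.2,0.2,0,0,0],[-3.6,1.2,0.2,0,0,0],[-3.5,1.1,0.1,0,0,0],[0,0,0,0,0,0],[0,0,0,0,0,0]]}}

```text
time: 3.9
tool_pos: [0.5436, 0.2067, 0.175]
tcp_rot: [0.567, -3.085, 0.001]
wrist_force: [-0.1, -0.3, -1.7]
width: 0.394
grip_force: 60.4
```

```bash
python3 - <<'E'
from h import *
f=[.4936,.3153,.3647]; plan([*legpt(f,0.0095),.12],f[2]+np.pi)
s,R=cur(); y=np.arctan2(R[1,0],R[0,0]); z=s["tool_pos"][2]-.0055
c=optics.camera_info("wrist"); im=optics.read_camera("wrist")[:,:,::-1].copy(); cv2.imwrite("pics/w2raw.png",im)
hsv=cv2.cvtColor(im,cv2.COLOR_BGR2HSV); H,Sa,V=cv2.split(hsv)
al=(Sa<45)&(V>110)
b=blob(al,proj(c,[[f[0],f[1],.03]])[0],15)
x,sc=fit(c,b,f,.018,.03,S=2); print(b.sum(),x.round(4),np.degrees(x[2]).round(1),sc)
h=[*(s["tool_pos"][:2]+.0095*R[:2,0]),y]
for xx,zz,col in((f,.03,(0,255,0)),(x,.03,(0,0,255)),(h,z+.012,(255,0,0)),(h,z,(255,255,0))):
  for P in(LEG,FOOT): cv2.polylines(im,[proj(c,pts(P,xx,zz)).round().astype(int)],1,col,1)
cv2.imwrite("pics/w2.png",im)
E
```

```text
t 3.9 pos [0.5436 0.2067 0.175 ] yaw -159.17 tilt 0.31 wz -0.0011 | after turn dx,dy,dz cm [-0.15 11.93  5.5 ] | tilt fix rv [ 0.0002 -0.0054 -0.    ]
12494 [0.4945 0.3156 0.3798] 21.8 0.9215462073289933
```

View pics/w2.png

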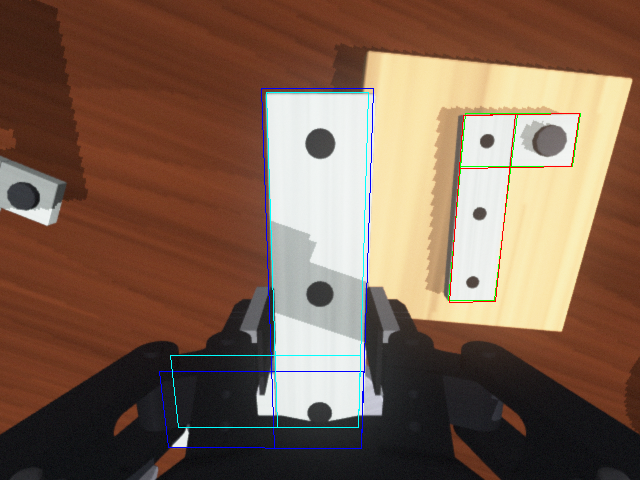

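```bash
python3 - <<'E'
from h import *
n=[.4498,.1358,-3.3574]
# w1 camera: recompute from w1 pose relation wrist cam->tool (constant)
s,R=cur(); c=optics.camera_info("wrist"); p=s["tool_pos"]
Rct=c["R"]@R; tct=c["R"]@p+c["t"]  # tool->cam
R1=Ro.from_rotvec([-.329,-3.123,0]).as_matrix(); p1=np.array([.4559,.1328,.1606])
c1=dict(mtx=c["mtx"],R=Rct@R1.T,t=tct-Rct@R1.T@p1)
hol=[]
for uv in((321,139),(321,214),(320,279)):
    w=pix2w(c1,uv,.012)[:2]-n[:2]; hol.append([w@[np.cos(n[2]),np.sin(n[2])],w@[-np.sin(n[2]),np.cos(n[2])],.006])
print(np.round(hol,4))
O=np.array(hol+[[.07,.018,.006],[.07,-.018,.006]]); I=np.array([[320,143],[320,293.5],[319,412],[265,93],[370,93]],float)
ok,rv,tv=cv2.solvePnP(O,I,c["mtx"],None,flags=cv2.SOLVEPNP_SQPNP)
ok,rv,tv=cv2.solvePnP(O,I,c["mtx"],None,rv,tv,True,flags=cv2.SOLVEPNP_ITERATIVE)
q=cv2.projectPoints(O,rv,tv,c["mtx"],None)[0][:,0]; print((q-I).round(1))
Rb=Rct.T@cv2.Rodrigues(rv)[0]; tb=Rct.T@(tv[:,0]-tct); print("in tool",tb.round(4)); print(Rb.round(3))
E
```

```text
[[ 0.0533  0.0001  0.006 ]
 [-0.0011 -0.0003  0.006 ]
 [-0.053   0.0001  0.006 ]]
[[-1.2  1.1]
 [ 0.2 -1. ]
 [ 0.4  0.3]
 [-0.2 -1.2]
 [ 0.8  0.8]]
in tool [ 0.0084 -0.0002  0.0023]
[[ 0.999  0.003  0.034]
 [-0.002 -0.986  0.167]
 [ 0.034 -0.167 -0.985]]
```

Call:
{"api": "play_rows", "payload": {"commands": [[-0.05,3.9,0.6,0,0,-0.004],[-0.05,3.9,1,0,0,0],[0,3.9,1.2,0,0,0],[0,0.2,3.5,0,0,0],[0,0,3,0,0,0]]}}

```text
time: 4.37
tool_pos: [0.501, 0.3193, 0.085]
tcp_rot: [-0.578, 3.086, 0.001]
wrist_force: [0.9, -0.4, -2.2]
width: 0.395
grip_force: 60.5
```

Call:
{"api": "play_rows", "payload": {"commands": [[0,0,1.5,0,0,0],[0,0,0,0,0,0],[0,0,0,0,0,0]]}}

```text
time: 4.62
tool_pos: [0.5004, 0.3161, 0.0687]
tcp_rot: [0.573, -3.085, 0.002]
wrist_force: [0.9, -0.2, -2.3]
width: 0.396
grip_force: 60.5
```

```bash
python3 - <<'E'
from h import *
f=[.494,.3155,.371]; plan([*legpt(f,0.0088),.0365],f[2]+np.pi)
E
```

```text
t 4.62 pos [0.5004 0.3161 0.0687] yaw -158.96 tilt 0.25 wz -0.0038 | after turn dx,dy,dz cm [-0.26  0.17  3.22] | tilt fix rv [-0.0008 -0.0044  0.    ]
```

Call:
{"api": "play_rows", "payload": {"commands": [[-0.26,0.17,1,0,0,-0.004],[0,0,1,0,0,0],[0,0,0.7,0,0,0],[0,0,0.2,0,0,0],[0,0,0,0,0,0]]}}

```text
time: 5.03
tool_pos: [0.5038, 0.3198, 0.0405]
tcp_rot: [0.58, -3.086, 0.001]
wrist_force: [0.1, 0.0, -1.9]
width: 0.393
grip_force: 60.5
```

Call:
{"api": "play_rows", "payload": {"commands": [[0,0,0.15,0,0,0],[0,0,0,0,0,0]]}}

```text
time: 5.2
tool_pos: [0.5046, 0.3204, 0.0399]
tcp_rot: [-0.581, 3.087, 0.0]
wrist_force: [0.0, -0.5, -1.4]
width: 0.399
grip_force: 60.5
```

Call:
{"api": "play_rows", "payload": {"commands": [[0,0,0.15,0,0,0],[0,0,0,0,0,0]]}}

```text
time: 5.37
tool_pos: [0.5045, 0.3204, 0.0384]
tcp_rot: [-0.581, 3.087, 0.0]
wrist_force: [0.6, -0.3, -1.1]
width: 0.392
grip_force: 60.5
```

Call:
{"api": "play_rows", "payload": {"commands": [[0.22,0,0.1,0,0,0],[0,0,0.15,0,0,0],[0,0,0,0,0,0]]}}

```text
time: 5.62
tool_pos: [0.5021, 0.3194, 0.0356]
tcp_rot: [0.581, -3.087, -0.0]
wrist_force: [-1.0, -0.4, -1.6]
width: 0.394
grip_force: 60.6
```

Call:
{"api": "play_rows", "payload": {"commands": [[0,0,0.15,0,0,0],[0,0,0,0,0,0]]}}

```text
time: 5.78
tool_pos: [0.5022, 0.3195, 0.0356]
tcp_rot: [0.581, -3.087, 0.0]
wrist_force: [-3.3, -2.4, 6.9]
width: 0.39
grip_force: 61.5
```

Call:
{"api": "play_rows", "payload": {"commands": [[0,0,-0.1,0,0,0],[0,0,0,0,0,0],[0,0,0,0,0,0],[0,0,0,0,0,0]], "grip": 0.2}}

```text
time: 6.12
tool_pos: [0.5024, 0.3196, 0.0353]
tcp_rot: [-0.581, 3.087, 0.0]
wrist_force: [0.1, 0.6, 0.8]
width: 0.801
grip_force: 0.0
```

Call:
{"api": "play_rows", "payload": {"commands": [[0,0,-2,0,0,0],[0,0,-4,0,0,0.08],[0,0,-4,0,0,0.08],[0,0,-4,0,0,0.08],[0,0,-2,0,0,0.08]], "grip": 0}}

```text
time: 6.53
tool_pos: [0.5046, 0.3208, 0.2012]
tcp_rot: [-0.076, 3.134, 0.006]
wrist_force: [1.3, 0.8, 0.7]
width: 1.001
grip_force: 0.0
```

Call:
{"api": "play_rows", "payload": {"commands": [[0,0,0,0,0,0.08],[0,0,0,0,0,0]]}}

```text
time: 6.7
tool_pos: [0.5038, 0.3203, 0.1982]
tcp_rot: [0.047, 3.137, 0.004]
wrist_force: [-0.3, -0.8, -0.8]
width: 1.007
grip_force: 0.0
```

```bash
python3 - <<'E'
from h import *
n=[.6569,-.0562,-.0445]; plan([*legpt(n,-.008),.18],n[2])
print(sensors.read_state()["width"])
im=optics.read_camera("top")[:,:,::-1].copy(); c=optics.camera_info("top")
cv2.imwrite("pics/top1.png",im)
hsv=cv2.cvtColor(im,cv2.COLOR_BGR2HSV); H,Sa,V=cv2.split(hsv)
f=[.494,.3155,.371]
for a,z in((f,.03),([f[0],f[1],f[2]+np.pi],.042)):
  for P in(LEG,FOOT): cv2.polylines(im,[proj(c,pts(P,a,z)).round().astype(int)],1,(0,0,255) if z>.035 else (0,255,0),1)
cv2.imwrite("pics/top1c.png",cv2.resize(im[160:290,130:260],None,fx=4,fy=4,interpolation=cv2.INTER_CUBIC))
E
```

```text
t 6.7 pos [0.5038 0.3203 0.1982] yaw 178.29 tilt 0.3 wz 0.0147 | after turn dx,dy,dz cm [-16.17 -36.93   1.82] | tilt fix rv [0.0028 0.0045 0.    ]
1.0074245438014224
```

View pics/top1c.png

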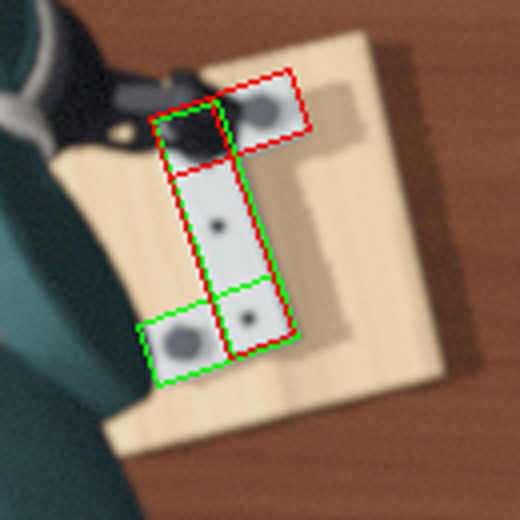

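Call:
{"api": "play_rows", "payload": {"commands": [[0,0,0,0,0,0.015],[-1.47,-3.36,0.16,0,0,0],[-1.47,-3.36,0.16,0,0,0],[-1.47,-3.36,0.16,0,0,0],[-1.47,-3.36,0.16,0,0,0]]}}

```text
time: 7.17
tool_pos: [0.5544, 0.1812, 0.1867]
tcp_rot: [-0.064, -3.138, 0.002]
wrist_force: [-0.2, 0.3, 0.7]
width: 0.996
grip_force: 0.0
```

Call:
{"api": "play_rows", "payload": {"commands": [[-1.47,-3.36,0.16,0,0,0],[-1.47,-3.36,0.16,0,0,0],[-1.47,-3.36,0.16,0,0,0],[-1.47,-3.36,0.16,0,0,0],[-1.47,-3.36,0.16,0,0,0]]}}

```text
time: 7.58
tool_pos: [0.6207, 0.0099, 0.1785]
tcp_rot: [-0.065, -3.137, -0.0]
wrist_force: [0.6, 1.2, -0.5]
width: 0.998
grip_force: 0.0
```

Call:
{"api": "play_rows", "payload": {"commands": [[-1.47,-3.33,0.3,0,0,0],[0,0,0,0,0,0],[0,0,0,0,0,0]]}}

```text
time: 7.83
tool_pos: [0.6339, -0.0241, 0.1753]
tcp_rot: [-0.071, -3.137, -0.001]
wrist_force: [-0.9, 0.3, -0.7]
width: 1.0
grip_force: 0.0
```

```bash
python3 - <<'E'
from h import *
n=[.6569,-.0562,-.0445]
s,R=cur()
c=optics.camera_info("wrist"); im=optics.read_camera("wrist")[:,:,::-1].copy(); cv2.imwrite("pics/w3raw.png",im)
hsv=cv2.cvtColor(im,cv2.COLOR_BGR2HSV); H,Sa,V=cv2.split(hsv)
b=blob((Sa<50)&(V>110),proj(c,[[n[0],n[1],.012]])[0],15)
x,sc=fit(c,b,n,0,.012,S=2); print(b.sum(),x.round(4),np.degrees(x[2]).round(1),sc)
plan([*legpt(x,-.008),.006],x[2])
for xx,col in((n,(0,255,0)),(x,(0,0,255))):
  for P in(LEG,FOOT): cv2.polylines(im,[proj(c,pts(P,xx,.012)).round().astype(int)],1,col,1)
cv2.imwrite("pics/w3.png",im)
E
```

```text
10446 [ 0.6575 -0.0554 -0.043 ] -2.5 0.9876912130914265
t 7.88 pos [ 0.6337 -0.0227  0.1757] yaw 177.47 tilt 0.22 wz -0.0011 | after turn dx,dy,dz cm [-1.72 -3.16 16.97] | tilt fix rv [ 0.0006 -0.0039 -0.    ]
```

Call:
{"api": "play_rows", "payload": {"commands": [[-1.72,-3.16,0.5,0,0,0],[0,0,4,0,0,0],[0,0,4,0,0,0],[0,0,4,0,0,0],[0,0,2.5,0,0,0]]}}

```text
time: 8.3
tool_pos: [0.6468, -0.0523, 0.0229]
tcp_rot: [-0.064, -3.134, -0.002]
wrist_force: [-0.8, 0.1, -0.4]
width: 1.0
grip_force: 0.0
```

Call:
{"api": "play_rows", "payload": {"commands": [[0,0,0,0,0,0],[0,0,0,0,0,0]]}}

```text
time: 8.47
tool_pos: [0.6481, -0.0527, 0.0255]
tcp_rot: [-0.064, -3.135, -0.001]
wrist_force: [-0.1, -0.2, -0.3]
width: 1.002
grip_force: 0.0
```

```bash
python3 - <<'E'
from h import *
x=[.6575,-.0554,-.043]
plan([*legpt(x,-.008),.006],x[2])
E
```

```text
t 8.47 pos [ 0.6481 -0.0527  0.0255] yaw 177.66 tilt 0.33 wz 0.0022 | after turn dx,dy,dz cm [-0.15 -0.23  1.95] | tilt fix rv [ 0.0007 -0.0058 -0.    ]
```

Call:
{"api": "play_rows", "payload": {"commands": [[-0.15,-0.23,1,0,0,0.002],[0,0,0.9,0,0,0],[0,0,0,0,0,0]]}}

```text
time: 8.72
tool_pos: [0.6525, -0.0567, 0.0091]
tcp_rot: [0.07, 3.14, -0.0]
wrist_force: [-1.1, -0.1, -0.3]
width: 0.997
grip_force: 0.0
```

Call:
{"api": "play_rows", "payload": {"commands": [[0,0,0,0,0,0],[0,0,0,0,0,0],[0,0,0,0,0,0],[0,0,0,0,0,0],[0,0,0,0,0,0]], "grip": 1}}

```text
time: 9.13
tool_pos: [0.6527, -0.0569, 0.0102]
tcp_rot: [0.071, 3.14, 0.0]
wrist_force: [-1.8, 0.5, 5.5]
width: 0.374
grip_force: 59.1
```

Call:
{"api": "play_rows", "payload": {"commands": [[0,0,0,0,0,0],[0,0,0,0,0,0]]}}

```text
time: 9.3
tool_pos: [0.6527, -0.0569, 0.0102]
tcp_rot: [0.071, 3.139, 0.0]
wrist_force: [-1.1, 0.1, 4.9]
width: 0.366
grip_force: 58.9
```

```bash
python3 - <<'E'
from h import *
x=[.6575,-.0554,-.043]
plan([*legpt(x,0),.006],x[2])
f=[.494,.3155,.371]; plan([*legpt(f,-.008),.18],f[2])
E
```

```text
t 9.3 pos [ 0.6527 -0.0569  0.0102] yaw 177.42 tilt 0.07 wz -0.002 | after turn dx,dy,dz cm [-0.47  0.17  0.42] | tilt fix rv [0.     0.0013 0.    ]
t 9.3 pos [ 0.6527 -0.0569  0.0102] yaw 177.42 tilt 0.07 wz -0.416 | after turn dx,dy,dz cm [  2.09  40.46 -16.98] | tilt fix rv [0.     0.0013 0.    ]
```

Call:
{"api": "play_rows", "payload": {"commands": [[0,0,0,0,0,0],[0,0,0,0,0,0],[0,0,0,0,0,0],[0,0,0,0,0,0]], "grip": 0.2}}

```text
time: 9.63
tool_pos: [0.6519, -0.0569, 0.0086]
tcp_rot: [-0.07, -3.14, -0.0]
wrist_force: [0.5, 0.1, 0.3]
width: 0.799
grip_force: 0.0
```

Call:
{"api": "play_rows", "payload": {"commands": [[0.3,0.15,0.4,0,0,0],[0,0,0.25,0,0,0],[0,0,0,0,0,0],[0,0,0,0,0,0]]}}

```text
time: 9.97
tool_pos: [0.6485, -0.0551, 0.0017]
tcp_rot: [-0.07, -3.14, -0.0]
wrist_force: [-0.2, 0.6, -0.2]
width: 0.797
grip_force: 0.0
```

Call:
{"api": "play_rows", "payload": {"commands": [[0,0,0,0,0,0],[0,0,0,0,0,0],[0,0,0,0,0,0],[0,0,0,0,0,0],[0,0,0,0,0,0]], "grip": 1}}

```text
time: 10.38
tool_pos: [0.6497, -0.0554, 0.003]
tcp_rot: [0.07, 3.14, -0.0]
wrist_force: [-0.6, -1.3, 3.2]
width: 0.399
grip_force: 61.3
```

Call:
{"api": "play_rows", "payload": {"commands": [[0,0,-1,0,0,0],[0,0,-3.4,0,0,-0.083],[0,0,-3.4,0,0,-0.083],[0,0,-3.4,0,0,-0.083],[0,0,-3.4,0,0,-0.083]]}}

```text
time: 10.8
tool_pos: [0.6482, -0.055, 0.1494]
tcp_rot: [0.456, -3.107, -0.001]
wrist_force: [1.1, -0.4, -1.4]
width: 0.402
grip_force: 60.7
```

Call:
{"api": "play_rows", "payload": {"commands": [[0,0,-1,0,0,-0.083],[0.17,3.35,0,0,0,0],[0.17,3.35,0,0,0,0],[0.17,3.35,0,0,0,0],[0.17,3.35,0,0,0,0]]}}

```text
time: 11.22
tool_pos: [0.593, 0.0682, 0.1584]
tcp_rot: [0.576, -3.087, -0.001]
wrist_force: [-0.3, 0.4, -2.9]
width: 0.397
grip_force: 60.8
```

Call:
{"api": "play_rows", "payload": {"commands": [[0.17,3.35,0,0,0,0],[0.17,3.35,0,0,0,0],[0.17,3.35,0,0,0,0],[0.17,3.35,0,0,0,0],[0.17,3.35,0,0,0,0]]}}

```text
time: 11.63
tool_pos: [0.5242, 0.2215, 0.1583]
tcp_rot: [0.578, -3.087, -0.0]
wrist_force: [0.1, 0.1, -3.3]
width: 0.397
grip_force: 60.8
```

Call:
{"api": "play_rows", "payload": {"commands": [[0.17,3.35,0,0,0,0],[0.17,3.35,0,0,0,0],[0,0,0,0,0,0],[0,0,0,0,0,0]]}}

```text
time: 11.97
tool_pos: [0.497, 0.2829, 0.1583]
tcp_rot: [0.584, -3.086, 0.0]
wrist_force: [-0.1, -0.3, -2.1]
width: 0.398
grip_force: 60.9
```

```bash
python3 - <<'E'
from h import *
print(sensors.read_state()["width"])
f=[.494,.3155,.371]; plan([*legpt(f,-.008),.06],f[2])
E
```

```text
0.3983310846194863
t 11.97 pos [0.497  0.2829 0.1583] yaw -158.58 tilt 0.05 wz 0.0029 | after turn dx,dy,dz cm [-0.11  3.15  9.83] | tilt fix rv [-0.0001 -0.0009  0.    ]
```

Call:
{"api": "play_rows", "payload": {"commands": [[-0.11,3.15,0.5,0,0,0.003],[0,0,3.5,0,0,0],[0,0,3.5,0,0,0],[0,0,2,0,0,0],[0,0,0,0,0,0]]}}

```text
time: 12.38
tool_pos: [0.4839, 0.3076, 0.0576]
tcp_rot: [0.57, -3.078, 0.007]
wrist_force: [-1.1, -0.3, -3.2]
width: 0.4
grip_force: 61.0
```

Call:
{"api": "play_rows", "payload": {"commands": [[0,0,0,0,0,0]]}}

```text
time: 12.47
tool_pos: [0.4871, 0.3096, 0.062]
tcp_rot: [0.571, -3.085, 0.003]
wrist_force: [-0.0, -0.1, -1.6]
width: 0.402
grip_force: 61.1
```

```bash
python3 - <<'E'
from h import *
f=[.494,.3155,.371]; plan([*legpt(f,-.008),.045],f[2])
E
```

```text
t 12.47 pos [0.4871 0.3096 0.062 ] yaw -159.02 tilt 0.24 wz -0.0049 | after turn dx,dy,dz cm [-0.06  0.3   1.7 ] | tilt fix rv [-0.0009 -0.004   0.    ]
```

Call:
{"api": "play_rows", "payload": {"commands": [[-0.06,0.25,0.6,0,0,-0.004],[0,0,0.6,0,0,0],[0,0,0.2,0,0,0],[0,0,0,0,0,0],[0,0,0,0,0,0]]}}

```text
time: 12.88
tool_pos: [0.488, 0.314, 0.05]
tcp_rot: [-0.58, 3.087, 0.0]
wrist_force: [-0.2, 0.2, -2.4]
width: 0.398
grip_force: 61.0
```

```bash
python3 - <<'E'
from h import *
f=[.494,.3155,.371]; plan([*legpt(f,-.008),.045],f[2])
E
```

```text
t 12.88 pos [0.488 0.314 0.05 ] yaw -158.73 tilt 0.06 wz 0.0002 | after turn dx,dy,dz cm [ 0.19 -0.08  0.5 ] | tilt fix rv [0.0001 0.001  0.    ]
```

Call:
{"api": "play_rows", "payload": {"commands": [[0.19,-0.08,0.2,0,0,0],[0,0,0.15,0,0,0],[0,0,0,0,0,0]]}}

```text
time: 13.13
tool_pos: [0.4858, 0.3122, 0.0457]
tcp_rot: [0.58, -3.087, 0.0]
wrist_force: [0.5, 0.3, -2.7]
width: 0.397
grip_force: 61.0
```

Call:
{"api": "play_rows", "payload": {"commands": [[0,0,0.15,0,0,0],[0,0,0,0,0,0]]}}

```text
time: 13.3
tool_pos: [0.4862, 0.3124, 0.045]
tcp_rot: [0.58, -3.088, 0.0]
wrist_force: [-1.8, -1.7, 3.4]
width: 0.396
grip_force: 61.5
```

Call:
{"api": "play_rows", "payload": {"commands": [[0,0,0.1,0,0,0],[0,0,0,0,0,0]]}}

```text
time: 13.47
tool_pos: [0.4862, 0.3125, 0.045]
tcp_rot: [0.58, -3.087, 0.0]
wrist_force: [-3.6, -2.9, 8.9]
width: 0.396
grip_force: 62.3
```

Call:
{"api": "play_rows", "payload": {"commands": [[0,0,-0.15,0,0,0],[0,0,0,0,0,0],[0,0,0,0,0,0],[0,0,0,0,0,0]], "grip": 0.2}}

```text
time: 13.8
tool_pos: [0.4864, 0.3125, 0.0449]
tcp_rot: [-0.58, 3.087, 0.0]
wrist_force: [0.1, 0.2, -0.2]
width: 0.8
grip_force: 0.0
```

Call:
{"api": "play_rows", "payload": {"commands": [[0,0,-2,0,0,0],[0,0,-3.5,0,0,0.096],[0,0,-3.5,0,0,0.096],[0,0,-2,0,0,0.096],[0,0,-1,0,0,0.096]], "grip": 0}}

```text
time: 14.22
tool_pos: [0.4884, 0.3137, 0.1692]
tcp_rot: [0.028, 3.136, 0.005]
wrist_force: [0.7, -0.1, 0.2]
width: 1.001
grip_force: 0.0
```

Call:
{"api": "play_rows", "payload": {"commands": [[0,0,0,0,0,0.096],[0,0,0,0,0,0.096],[0,0,0,0,0,0]]}}

```text
time: 14.47
tool_pos: [0.4864, 0.3126, 0.1652]
tcp_rot: [0.325, 3.124, 0.001]
wrist_force: [0.1, 0.0, 0.3]
width: 1.001
grip_force: 0.0
```

```bash
python3 - <<'E'
from h import *
n=[.4409,-.1101,-.205]; plan([*legpt(n,-.003),.17],n[2])
E
```

```text
t 14.47 pos [0.4864 0.3126 0.1652] yaw 168.13 tilt 0.05 wz -0.0022 | after turn dx,dy,dz cm [ -3.85 -42.31  -0.48] | tilt fix rv [0.0006 0.0006 0.    ]
```

Call:
{"api": "play_rows", "payload": {"commands": [[-0.32,-3.52,0,0,0,0],[-0.32,-3.52,0,0,0,0],[-0.32,-3.52,0,0,0,0],[-0.32,-3.52,0,0,0,0],[-0.32,-3.52,0,0,0,0]]}}

```text
time: 14.88
tool_pos: [0.4653, 0.1355, 0.1644]
tcp_rot: [-0.315, -3.125, 0.0]
wrist_force: [0.7, -0.6, 0.3]
width: 0.998
grip_force: 0.0
```

Call:
{"api": "play_rows", "payload": {"commands": [[-0.32,-3.52,0,0,0,0],[-0.32,-3.52,0,0,0,0],[-0.32,-3.52,0,0,0,0],[-0.32,-3.52,0,0,0,0],[-0.32,-3.52,0,0,0,0]]}}

```text
time: 15.3
tool_pos: [0.4453, -0.0403, 0.1646]
tcp_rot: [0.316, 3.126, -0.0]
wrist_force: [1.4, 0.1, -0.0]
width: 1.003
grip_force: 0.0
```

Call:
{"api": "play_rows", "payload": {"commands": [[-0.32,-3.52,0,0,0,0],[-0.32,-3.52,0,0,0,0],[0,0,0,0,0,0],[0,0,0,0,0,0]]}}

```text
time: 15.63
tool_pos: [0.4374, -0.1105, 0.1646]
tcp_rot: [-0.325, -3.124, -0.0]
wrist_force: [0.4, -0.1, -0.1]
width: 0.999
grip_force: 0.0
```

```bash
python3 - <<'E'
from h import *
n=[.4409,-.1101,-.205]
c=optics.camera_info("wrist"); im=optics.read_camera("wrist")[:,:,::-1].copy(); cv2.imwrite("pics/w4raw.png",im)
hsv=cv2.cvtColor(im,cv2.COLOR_BGR2HSV); H,Sa,V=cv2.split(hsv)
b=blob((H<14)&(Sa>90)&(V>160),proj(c,[[n[0],n[1],.012]])[0],15)
x,sc=fit(c,b,n,0,.012,S=2); print(b.sum(),x.round(4),np.degrees(x[2]).round(1),sc)
plan([*legpt(x,-.003),.003],x[2])
im2=optics.read_camera("top")[:,:,::-1].copy(); c2=optics.camera_info("top"); 
f=[.494,.3155,.371]
for a,z in((f,.054),([f[0],f[1],f[2]+np.pi],.042)):
  for P in(LEG,FOOT): cv2.polylines(im2,[proj(c2,pts(P,a,z)).round().astype(int)],1,(0,0,255) if z>.045 else (0,255,0),1)
for P in(LEG,FOOT): cv2.polylines(im,[proj(c,pts(P,x,.012)).round().astype(int)],1,(0,0,255),1)
cv2.imwrite("pics/c4.png",np.hstack([cv2.resize(im,(480,360)),cv2.resize(im2[170:290,130:230],(300,360),interpolation=cv2.INTER_CUBIC)]))
E
```

```text
215463 [ 0.3051 -0.2115  1.7671] 101.2 0.07820484259478422
t 15.68 pos [ 0.4375 -0.1093  0.1645] yaw 168.23 tilt 0.06 wz 1.169 | after turn dx,dy,dz cm [ -7.75 -14.98  16.15] | tilt fix rv [ 0.0006 -0.0007 -0.    ]
```

View pics/c4.png

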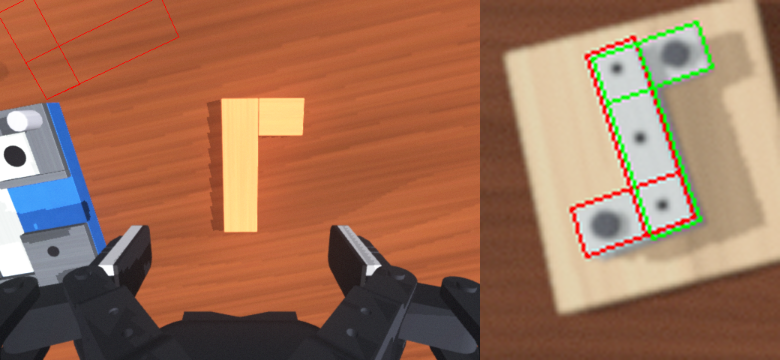

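```bash
python3 - <<'E'
from h import *
n=[.4409,-.1101,-.205]
c=optics.camera_info("wrist"); im=cv2.imread("pics/w4raw.png")
print(im[200,310],im[200,400])
g=im[:,:,1].astype(int); 
b=blob(g>(int(im[200,310][1])+int(im[200,400][1]))//2,proj(c,[[n[0],n[1],.012]])[0],3)
x,sc=fit(c,b,n,0,.012,S=2); print(b.sum(),x.round(4),np.degrees(x[2]).round(1),sc)
plan([*legpt(x,-.003),.003],x[2])
E
```

```text
[134 213 255] [ 55  91 182]
11311 [ 0.4417 -0.1078 -0.2   ] -11.5 0.9750862068965517
t 15.73 pos [ 0.4377 -0.1085  0.1645] yaw 168.31 tilt 0.06 wz -0.004 | after turn dx,dy,dz cm [-0.08  0.15 16.15] | tilt fix rv [ 0.0007 -0.0007 -0.    ]
```

Call:
{"api": "play_rows", "payload": {"commands": [[-0.08,0.15,4,0,0,-0.004],[0,0,4,0,0,0],[0,0,4,0,0,0],[0,0,2.5,0,0,0],[0,0,0,0,0,0]]}}

```text
time: 16.15
tool_pos: [0.4334, -0.1042, 0.0143]
tcp_rot: [-0.308, -3.114, -0.004]
wrist_force: [-1.8, 0.3, -0.1]
width: 0.997
grip_force: 0.0
```

Call:
{"api": "play_rows", "payload": {"commands": [[0,0,0,0,0,0],[0,0,0,0,0,0]]}}

```text
time: 16.32
tool_pos: [0.4405, -0.1071, 0.0213]
tcp_rot: [0.311, 3.124, -0.0]
wrist_force: [1.0, -0.2, 0.3]
width: 1.0
grip_force: 0.0
```

```bash
python3 - <<'E'
from h import *
x=[.4417,-.1078,-.2]; plan([*legpt(x,-.003),.002],x[2])
E
```

```text
t 16.32 pos [ 0.4405 -0.1071  0.0213] yaw 168.62 tilt 0.12 wz 0.0013 | after turn dx,dy,dz cm [ 0.17 -0.05  1.93] | tilt fix rv [-0.0001  0.002  -0.    ]
```

Call:
{"api": "play_rows", "payload": {"commands": [[0.17,-0.05,1,0,0,0.001],[0,0,0.9,0,0,0],[0,0,0,0,0,0],[0,0,0,0,0,0]]}}

```text
time: 16.65
tool_pos: [0.4369, -0.1078, 0.0008]
tcp_rot: [-0.316, -3.125, -0.0]
wrist_force: [0.7, 0.5, 0.3]
width: 1.003
grip_force: 0.0
```

Call:
{"api": "play_rows", "payload": {"commands": [[0,0,0,0,0,0],[0,0,0,0,0,0],[0,0,0,0,0,0],[0,0,0,0,0,0],[0,0,0,0,0,0]], "grip": 1}}

```text
time: 17.07
tool_pos: [0.4379, -0.1082, 0.0016]
tcp_rot: [0.316, 3.124, -0.001]
wrist_force: [0.3, -0.4, 4.0]
width: 0.396
grip_force: 60.6
```

Call:
{"api": "play_rows", "payload": {"commands": [[0,0,0,0,0,0],[0,0,0,0,0,0]]}}

```text
time: 17.23
tool_pos: [0.4379, -0.1082, 0.0016]
tcp_rot: [0.316, 3.124, -0.001]
wrist_force: [-0.9, -1.7, 5.8]
width: 0.4
grip_force: 60.7
```

```bash
python3 - <<'E'
from h import *
x=[.4417,-.1078,-.2]; plan([*legpt(x,0),.002],x[2])
d=[.4313,-.367,-.0419];plan([*legpt(d,-.003,.0),.17],d[2])
E
```

```text
t 17.23 pos [ 0.4379 -0.1082  0.0016] yaw 168.45 tilt 0.08 wz -0.0017 | after turn dx,dy,dz cm [-0.36  0.12 -0.04] | tilt fix rv [-0.0004  0.0014 -0.    ]
t 17.23 pos [ 0.4379 -0.1082  0.0016] yaw 168.45 tilt 0.08 wz -0.1598 | after turn dx,dy,dz cm [ -0.12 -25.88 -16.84] | tilt fix rv [-0.0004  0.0014 -0.    ]
```

Call:
{"api": "play_rows", "payload": {"commands": [[0,0,-1,0,0,0],[0,0,-4,0,0,-0.08],[0,0,-4,0,0,-0.08],[0,-3,-4,0,0,0],[0,-3,-4,0,0,0]]}}

```text
time: 17.65
tool_pos: [0.4343, -0.157, 0.1592]
tcp_rot: [-0.061, -3.141, -0.001]
wrist_force: [0.6, -0.6, -2.4]
width: 0.4
grip_force: 61.4
```

Call:
{"api": "play_rows", "payload": {"commands": [[0,-3,-2,0,0,0],[0,-3,0,0,0,0],[0,0,0,0,0,0],[0,0,0,0,0,0],[0,0,0,0,0,0]]}}

```text
time: 18.07
tool_pos: [0.4315, -0.2169, 0.1766]
tcp_rot: [-0.067, -3.139, -0.003]
wrist_force: [-0.8, 0.5, -2.4]
width: 0.403
grip_force: 61.5
```

```bash
cat >> h.py <<'E'
def fitrec(c,mask,x0,S=4):
    M=cv2.resize(mask.astype(np.uint8)*255,None,fx=S,fy=S)>127
    def draw(x,z):
        R=np.zeros(M.shape,np.uint8)
        for P in (LEG,FOOT):
            q=((proj(c,pts(P,x,z,.003))+.5)*S-.5)*16
            cv2.fillPoly(R,[q.round().astype(np.int32)],1,shift=4)
        return R>0
    def f(x):
        R=draw(x,.02)&draw(x,.028); return 1-(R&M).sum()/(R|M).sum()
    s=np.array(x0); r=minimize(f,s,method="Nelder-Mead",options=dict(initial_simplex=s+np.vstack([np.zeros(3),np.diag([.008,.008,.06])]),xatol=1e-4,fatol=1e-4))
    return r.x,1-r.fun
E
python3 - <<'E'
from h import *
d=[.4313,-.367,-.0419]
im=cv2.imread("pics/top0.png"); c2=optics.camera_info("top"); hsv=cv2.cvtColor(im,cv2.COLOR_BGR2HSV); H,Sa,V=cv2.split(hsv)
b=blob((Sa<45)&(V>165),(490,255),1); x,s=fitrec(c2,b,d); print("top",x.round(4),s)
plan([*legpt(d,-.0036),.17],d[2])
c=optics.camera_info("wrist"); im=optics.read_camera("wrist")[:,:,::-1].copy(); cv2.imwrite("pics/w5raw.png",im)
hsv=cv2.cvtColor(im,cv2.COLOR_BGR2HSV); H,Sa,V=cv2.split(hsv)
q=proj(c,[[*legpt(x,-.01,.008),.02]])[0]; print(q,sensors.read_state()["width"])
b=blob((Sa<50)&(V>200),q,1); x2,s=fitrec(c,b,x,S=2); print("wrist",b.sum(),x2.round(4),s)
for xx,col in((x,(0,255,0)),(x2,(0,0,255))):
  for P in(LEG,FOOT): cv2.polylines(im,[proj(c,pts(P,xx,.02,.003)).round().astype(int)],1,col,1)
cv2.imwrite("pics/w5.png",im)
E
```

```text
top [ 0.4309 -0.3667 -0.0454] 0.9294772656974946
t 18.07 pos [ 0.4315 -0.2169  0.1766] yaw 177.55 tilt 0.15 wz -0.0009 | after turn dx,dy,dz cm [ -0.25 -14.99   0.66] | tilt fix rv [ 0.0017 -0.0021 -0.    ]
[133.16626591 214.12542655] 0.39862089719393395
wrist 12977 [ 0.4325 -0.3658 -0.0302] 0.9662416745956233
```

View pics/w5.png

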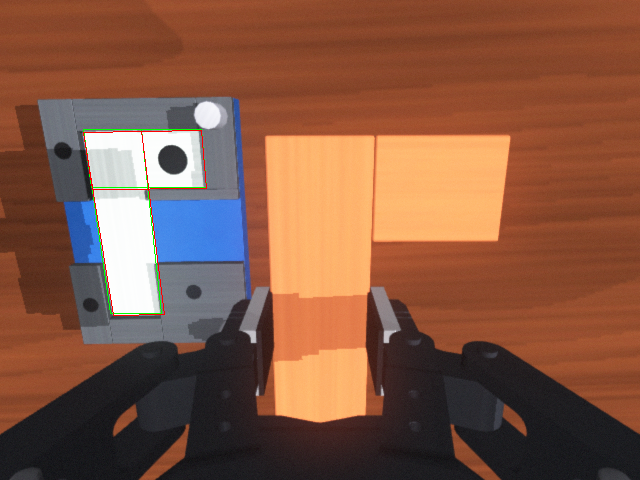

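```bash
python3 - <<'E'
from h import *
c=optics.camera_info("wrist"); s,R=cur(); p=s["tool_pos"]
O=np.array([[-70,-18,6],[-70,62,6],[-34,62,6],[-34,18,6]])/1e3
I=np.array([[266,136],[510,135],[499,240],[373,241]],float)
for h in(.0104,.006):
  W=np.array([pix2w(c,uv,p[2]+h) for uv in I]); 
  L=(W-p)@R[:,:2]; L2=(W[:,:2]-p[:2])
  print(h,"sizes",np.linalg.norm(W[0]-W[1]).round(4),np.linalg.norm(W[1]-W[2]).round(4))
  # tool: blank x=-tool x, y=+tool y
  B=O[:,:2]*[-1,1]; mb,ml=B.mean(0),L.mean(0); H=(B-mb).T@(L-ml); a=np.arctan2(H[0,1]-H[1,0],H[0,0]+H[1,1])
  print("rot in tool",a.round(4),"centre in tool",(ml-np.array([[np.cos(a),-np.sin(a)],[np.sin(a),np.cos(a)]])@mb).round(4))
E
```

```text
0.0104 sizes 0.0786 0.0351
rot in tool -0.008 centre in tool [-0.0046  0.0015]
0.006 sizes 0.0812 0.0363
rot in tool -0.008 centre in tool [-0.0053  0.0026]
```

Call:
{"api": "play_rows", "payload": {"commands": [[-0.06,-3.7,0,0,0,-0.005],[-0.06,-3.7,0.3,0,0,0],[-0.06,-3.7,0.3,0,0,0],[-0.05,-3.7,1,0,0,0],[0,-0.2,3,0,0,0]]}}

```text
time: 18.53
tool_pos: [0.4327, -0.3751, 0.1358]
tcp_rot: [0.059, 3.133, -0.016]
wrist_force: [1.9, -0.4, -2.0]
width: 0.401
grip_force: 61.7
```

Call:
{"api": "play_rows", "payload": {"commands": [[0,0,3,0,0,0],[0,0,3,0,0,0],[0,0,2,0,0,0],[0,0,0,0,0,0],[0,0,0,0,0,0]]}}

```text
time: 18.95
tool_pos: [0.428, -0.3652, 0.0495]
tcp_rot: [-0.056, -3.137, -0.006]
wrist_force: [-0.5, 0.6, -3.1]
width: 0.401
grip_force: 61.7
```

```bash
python3 - <<'E'
from h import *
plan([.4277,-.367,.036],-.039)
E
```

```text
t 18.95 pos [ 0.428  -0.3652  0.0495] yaw 177.97 tilt 0.32 wz 0.0035 | after turn dx,dy,dz cm [ 0.02 -0.18  1.35] | tilt fix rv [ 0.0038 -0.0041 -0.    ]
```

Call:
{"api": "play_rows", "payload": {"commands": [[0.02,-0.15,0.6,0.002,-0.002,0.003],[0,0,0.6,0,0,0],[0,0,0,0,0,0],[0,0,0,0,0,0],[0,0,0,0,0,0]]}}

```text
time: 19.37
tool_pos: [0.4294, -0.3696, 0.0404]
tcp_rot: [0.062, 3.138, -0.005]
wrist_force: [-0.2, 0.9, -2.2]
width: 0.4
grip_force: 61.6
```

```bash
python3 - <<'E'
from h import *
plan([.4277,-.367,.0216],-.039)
E
```

```text
t 19.37 pos [ 0.4294 -0.3696  0.0404] yaw 177.72 tilt 0.25 wz -0.0008 | after turn dx,dy,dz cm [0.18 0.25 1.88] | tilt fix rv [-0.0029  0.0031 -0.    ]
```

Call:
{"api": "play_rows", "payload": {"commands": [[0.15,0.2,0.5,-0.001,0.001,0],[0,0,0.2,0,0,0],[0,0,0,0,0,0],[0,0,0,0,0,0]]}}

```text
time: 19.7
tool_pos: [0.4272, -0.3669, 0.0322]
tcp_rot: [0.063, 3.141, -0.001]
wrist_force: [-0.2, 0.1, -2.4]
width: 0.402
grip_force: 61.7
```

```bash
python3 - <<'E'
from h import *
plan([.4277,-.367,.0216],-.039)
E
```

```text
t 19.7 pos [ 0.4272 -0.3669  0.0322] yaw 177.72 tilt 0.04 wz -0.0009 | after turn dx,dy,dz cm [-0.05 -0.01  1.06] | tilt fix rv [-0.0005  0.0004 -0.    ]
```

Well aligned; lower into the recess.

Call:
{"api": "play_rows", "payload": {"commands": [[-0.03,0,0.3,0,0,0],[0,0,0.2,0,0,0],[0,0,0,0,0,0]]}}

```text
time: 19.95
tool_pos: [0.4275, -0.3669, 0.027]
tcp_rot: [0.063, 3.141, -0.001]
wrist_force: [-0.2, -0.4, -2.8]
width: 0.4
grip_force: 61.7
```

Call:
{"api": "play_rows", "payload": {"commands": [[0,0,0.25,0,0,0],[0,0,0.15,0,0,0],[0,0,0,0,0,0]]}}

```text
time: 20.2
tool_pos: [0.4276, -0.3669, 0.0231]
tcp_rot: [0.063, 3.141, -0.001]
wrist_force: [-0.0, 0.5, -2.2]
width: 0.398
grip_force: 61.7
```

Call:
{"api": "play_rows", "payload": {"commands": [[0,0,0.15,0,0,0],[0,0,0,0,0,0],[0,0,0,0,0,0]]}}

```text
time: 20.45
tool_pos: [0.4278, -0.3671, 0.022]
tcp_rot: [0.063, 3.14, -0.001]
wrist_force: [-0.6, -0.2, -2.4]
width: 0.399
grip_force: 61.7
```

Call:
{"api": "play_rows", "payload": {"commands": [[0,0,0.05,0,0,0],[0,0,0,0,0,0]]}}

```text
time: 20.62
tool_pos: [0.428, -0.3673, 0.0217]
tcp_rot: [0.062, 3.14, -0.002]
wrist_force: [-0.3, -0.1, -1.6]
width: 0.401
grip_force: 61.7
```

Call:
{"api": "play_rows", "payload": {"commands": [[0,0,0,0,0,0],[0,0,0,0,0,0],[0,0,0,0,0,0],[0,0,0,0,0,0]], "grip": 0.35}}

```text
time: 20.95
tool_pos: [0.4282, -0.3675, 0.022]
tcp_rot: [0.063, 3.139, -0.002]
wrist_force: [-0.4, 0.4, -0.7]
width: 0.648
grip_force: 0.0
```

Call:
{"api": "play_rows", "payload": {"commands": [[0,0,-1.5,0,0,0],[0,0,-3,0,0,0],[0,0,-4,0,0,0],[0,0,-4,0,0,0],[0,0,-3,0,0,0]]}}

```text
time: 21.37
tool_pos: [0.4285, -0.3677, 0.1801]
tcp_rot: [0.062, 3.137, -0.005]
wrist_force: [1.0, -1.3, -0.1]
width: 0.648
grip_force: 0.0
```

Call:
{"api": "play_rows", "payload": {"commands": [[-3.5,0,-1,0,0,0],[-3.5,0,0,0,0,0],[0,0,0,0,0,0],[0,0,0,0,0,0]]}}

```text
time: 21.7
tool_pos: [0.499, -0.3697, 0.1869]
tcp_rot: [0.06, 3.14, -0.002]
wrist_force: [-0.4, 0.3, -0.1]
width: 0.65
grip_force: 0.0
```

```bash
python3 - <<'E'
from h import *
d=[.432,-.3662,-.036]
c=optics.camera_info("wrist"); im=optics.read_camera("wrist")[:,:,::-1].copy()
c2=optics.camera_info("top"); im2=optics.read_camera("top")[:,:,::-1].copy()
for P in(LEG,FOOT): cv2.polylines(im,[proj(c,pts(P,d,.032)).round().astype(int)],1,(0,0,255),1)
cv2.imwrite("pics/c6.png",np.hstack([cv2.resize(im,(480,360)),cv2.resize(im2[170:290,130:230],(300,360),interpolation=cv2.INTER_CUBIC)]))
E
```

```text
(no output)
```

View pics/c6.png

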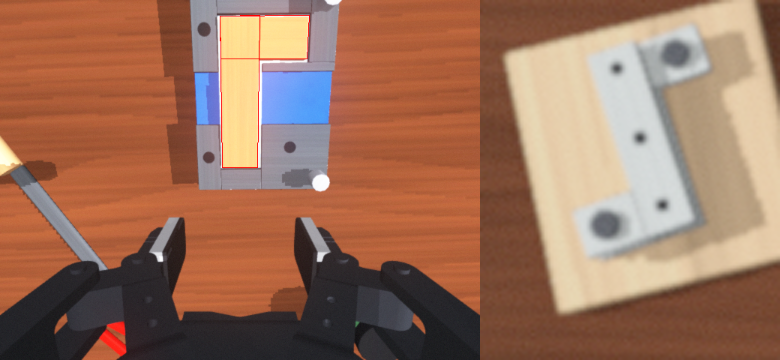

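The blank sits inside the recess, with pale floor showing round its edge at about (220,165) to (308,60). The pile is unchanged on the board and square.

```bash
python3 -c "
from workcell import order
print(order.finish_job())"
```

```text
the job is handed in; nothing more can be done
None
```

The job is handed in: both brackets are piled on the first with feet alternating, and the blank is down in the larger die's recess. My last pictures show the pile and blank sitting as asked; the judge gave no result back.

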